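# Step up the insulation test of a probe and hold it at the third step

### The arm

A 7-joint arm with a two-finger parallel gripper is mounted at the origin on a cart in front of the work surface, level with it; the furniture and walls round the work are solid. World frame = base frame: x ahead of the robot, y to its left, z up, the work surface at z = 0. Lengths are in m, angles in rad, forces in N, time in s.
With the tool pointing down it reaches from about 0.35 to 0.9 m from the base axis. Payload 8.1 kg.
Tool frame: the origin (TCP) lies between the finger pads; the fingertips stand 11 mm ahead of it and the grasp point (between the pads) lies 8 mm behind it; z points along the fingers, y is the line along which they close (so a half turn about z gives the same grasp; the last joint's range is limited). The gripper opens to 92 mm and grips with 3 to 60 N. Pads are 19 mm wide; open, the fingers measure 130 mm over their backs; the gripper's body (75 mm by 190 mm) begins 47 mm behind the grasp point.
Start: joints at [1.168, 0.434, 0.025, 1.573, -0.012, 1.134, -0.075], TCP at [0.185, -0.597, 0.238] pointing down, gripper open.
Joint ranges: [-2.62, 2.62], [-0.44, 2.09], [-1.27, 1.32], [0.08, 2.57], [-1.32, 4.46], [0.12, 2], [-2.74, 2.74]. Speed limits (rad/s): [2.22, 2.22, 3.01, 3.01, 3.14, 3.14, 3.14].

### API

Orientations are given as a unit quaternion [w, x, y, z].
In Python, from bench import * gives the robot as it stands. The module is installed in compiled form; this text tells all that it offers.
- The arm moves only by the tool apply_moves, never from a script. Its argument "plan" is one flat list of numbers, 7 for each row, row after row: the shift along the tool's x, y, z in mm, then the turn, a rotation vector about the tool's x, y, z in rad, then the finger opening in mm, from 0 to 91.8. A call has exactly 5 rows; each row shifts and turns the commanded pose from where the row before left it, along the tool's axes as they then stand; what a row does not reach is not made up. A row lasts 1/8 s, in which the tool goes at most 62.5 mm and 10.7 degrees, less where a joint would pass 70% of its speed; a pose out of reach is approached as far as the arm can. A call with a gripper value outside its range is refused whole. The fingers move at their own pace and stop on an object; "force" is the grip in N (left out, the last holds). Time passes only in rows, so rows that do not move let the fingers close, or fill a call up. It gives the time, the measured TCP pose, the force, the opening and the grip force at its end, in the units of the state.
- observe(): the state, without advancing time (a new reading comes with each control period).
- get_image(name): name is "scene" or "top" or "wrist"; returns (picture, depth): 400x640x3 uint8, blue, green, red; 400x640 float32, m along the optical axis (not along the pixel's ray), 0 where there is no reading.
- camera_params(name): a dict with "fx", "fy", "cx", "cy" (pixels), "rvec" (rotation vector, rad) and "tvec" (3), from world to camera coordinates, as OpenCV has them; the wrist camera has in their place "T_tool_cam" (4x4, takes a point from camera to tool coordinates, whose origin is the TCP and whose axes are the flange's). Camera axes: x right, y down, z forward; pixel columns grow to the right and rows downward; lengths in m; the calibration is good to about 2 mm. A picture is of the moment at which its call begins: read the wrist's pose just before it. camera_params takes no time and is no camera call.
- close_job(): hands the job in; it is judged then, once.
The state is a dict: "time": time; "joints": joint angles; "joint_vel": joint speeds; "joint_efforts": joint torques, N m; "tool_pos": TCP position; "ee_rot": TCP orientation; "force": force on the tool from outside, world axes, zero at the start; "torque": the same for the moment, N m; "width": finger opening in m; "finger_force": force on a finger pad.
Only numpy, scipy, OpenCV 4.12 (cv2) and the standard library are available. Lean on these libraries where they do the work, as an engineer would, in place of code of your own. Each camera call takes 0.05 s, during which the arm holds its last target. There are 200 camera calls.

### The job

A temperature probe lies in the cradle of the insulation test set, ready for a stepped test. Press the three keys fully down and let each come up again, one at a time from left to right (discharge, zero, arm); then grip the pointer knob and turn it clockwise from off, counting the clicks, each the next higher test voltage: rest about a second at the first click and about a second at the second, so that the reading settles, go on to the third click but no farther, and finish still holding the knob there, because it springs back to off when let go. Leave the loose things beside the test set where they are.

Things in the scene. Friction and masses are not known exactly. Their poses are not given: they have to be found in the camera images.
- test_set: Grey insulation test set with aluminium panel, black ends, 184 (x) x 271 (y) x 70 mm high, fixed to the bench. Origin: centre of its underside; z up, +x away from the robot side, +y to the operator's left. Level panel at z 68 mm: meter far left (7 mm high), row of three grey keys near left, pointer knob near right, probe along the far edge. Within 60 mm of the knob nothing else rises over 7 mm.
- probe_on_test: Steel temperature probe, 240 mm long, fixed in the white and brass cradle along the far edge of the panel; not to be handled. Origin at its middle, x 68, y 0, z 75 mm in test_set; nothing of it or the cradle rises more than 28 mm above the panel.
- key_discharge_top (a point): Centre of the top of the left key: round, 18 mm across, its top 12 mm above the panel when up; in test_set x -56, y 102, z 80 mm. Pressed straight down. The keys stand 40 mm apart in a row along y, all of one grey, in a black plate whose face lies 2.4 mm above the panel, so a key's top stays above the plate even when fully down.
- key_zero_top (a point): Centre of the top of the middle key: square, 17 x 17 mm, otherwise like the left one; in test_set x -56, y 62, z 80 mm.
- key_arm_top (a point): Centre of the top of the right key: oblong, 26 (x) x 13 (y) mm, otherwise like the left one; in test_set x -56, y 22, z 80 mm.
- key_discharge (a joint): Travel of the left key in m: 0 up, 0.005 fully down. It counts as pressed when beyond 0.0035 for 0.1 s, and as up below 0.0015. A spring returns it; it starts to move at about 0.9 N and is fully down at about 4 N.
- key_zero (a joint): Travel of the middle key, as for the left key.
- key_arm (a joint): Travel of the right key, as for the left key.
- test_knob: Black pointer knob on a vertical axis: a flat bar 46 mm long and 12 mm thick, top 28 mm above the panel, on a round skirt 45 mm across, up to 5.5 mm high. Grip the bar from above across its 12 mm, fingertips 7 mm or more above the panel. Origin on the axis at panel level, in test_set x -20, y -62, z 68 mm; z up; x along the bar to the pointer end (white line on top).
- knob_grip (a point): Point on the knob's axis at the top of the bar, 28 mm above the panel. Axes as test_knob. At off the pointer stands 48 degrees to the left of straight ahead (test_set +x), at the dial line with a dot; the five dial lines (off and four clicks) are 24 degrees apart. The meter's needle turns with the knob.
- selector_shaft (a joint): Angle of the knob, rad: 0 at off, growing clockwise seen from above. Clicks at 0.419, 0.838, 1.257 (third) and 1.676 (end of travel); at a click means within 0.1. A spring always pulls it back to off; a sprung roller on a pinned wheel makes the clicks: the torque is about 0.3 N m just past off or a click, falls to 0.1 beyond half way and steps up again as the next is passed.
- loupe: Black eye loupe, 37 mm across, 34 mm high, standing loose to the left of the test set. Bystander.
- tee: Brass tee fitting, 35 x 51 x 18 mm, lying loose to the right of the test set. Bystander.
- small_weight: Small brass knob weight, 19 mm across, 30 mm high, standing loose to the right of the test set. Bystander.

How it is judged:
By the outcome, as a careful person would: the job done as asked, in the order asked, and still so for the second after the job is handed in, while the arm keeps its last pose, push and grip.
It also fails if it takes over 70 s, if anything falls off the work surface, if the arm or the gripper's body presses on something with over 40 N, if the wrist force passes 120 N, or if a joint passes its speed limit or range.

## Working session

There is one attempt and no reset: what is moved stays moved. The work goes in short steps, Python scripts to look and compute and a tool call to move; the robot and the scene stay as the last step left them, time stands still between calls to the robot, and variables do not carry over. Pictures are saved under pics/ and viewed, at most 10 in all, crops included, and the job is handed in when it is done.

Besides the shell and the picture viewer there is one more tool, called after "Call:" by a JSON object that holds its "method" and its "body". apply_moves: Moves the arm, as the interface text tells. Its arguments: {"type":"object","properties":{"plan":{"type":"array"},"force":{"type":"number"}},"required":["plan"]}

```bash
mkdir -p pics
python3 - <<'E'
from bench import *
import cv2,numpy as np
s=observe();print({k:np.round(v,3).tolist() for k,v in s.items()})
for n in("scene","top"):
    im,d=get_image(n);cv2.imwrite(f"pics/{n}0.png",im);np.save(f"pics/{n}0.npy",d)
    print(n,camera_params(n))
print(camera_params("wrist"))
E
```

```text
{'time': 0.0, 'joints': [1.168, 0.435, 0.025, 1.574, -0.012, 1.134, -0.075], 'joint_vel': [-0.001, -0.001, -0.0, 0.0, -0.001, -0.0, -0.0], 'joint_efforts': [-0.0, -66.785, 0.984, -31.447, -0.061, 0.043, 0.0], 'tool_pos': [0.184, -0.597, 0.237], 'ee_rot': [-0.001, 0.989, 0.149, -0.0], 'force': [0.269, -0.55, -0.462], 'torque': [0.006, 0.033, -0.029], 'finger_force': 0.0, 'width': 0.092}
scene {'fx': 441.12875433492457, 'fy': 441.12875433492457, 'cx': 311.74582059726885, 'cy': 201.40543492788058, 'rvec': array([ 1.36918865, -2.22312401,  0.8937762 ]), 'tvec': array([0.19973951, 0.43778956, 0.62912117])}
top {'fx': 396.482496960492, 'fy': 396.482496960492, 'cx': 320.84307756685314, 'cy': 189.43955319026153, 'rvec': array([ 2.1149972 , -2.17401753,  0.13389997]), 'tvec': array([-0.04636525,  0.54619568,  0.87210659])}
{'fx': 302.2773938717992, 'fy': 302.2773938717992, 'cx': 322.89209257368816, 'cy': 202.96543638777402, 'T_tool_cam': array([[ 1.89631800e-04, -9.67297211e-01, -2.53645559e-01,
         6.75560859e-02],
       [ 9.99999459e-01,  4.42953205e-04, -9.41612003e-04,
        -4.95041130e-04],
       [ 1.02317178e-03, -2.53645243e-01,  9.67296771e-01,
        -1.46011982e-01],
       [ 0.00000000e+00,  0.00000000e+00,  0.00000000e+00,
         1.00000000e+00]])}
```

View pics/top0.png

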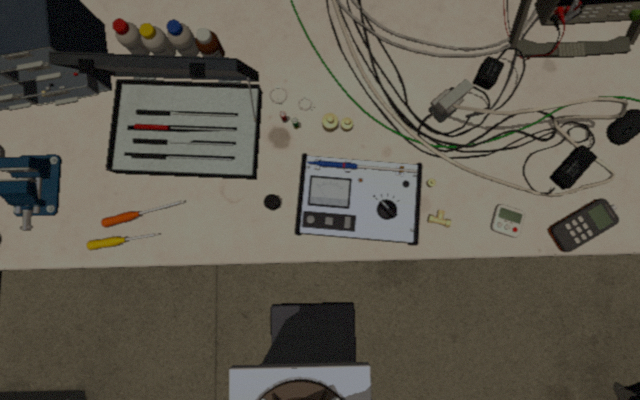

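View pics/scene0.png

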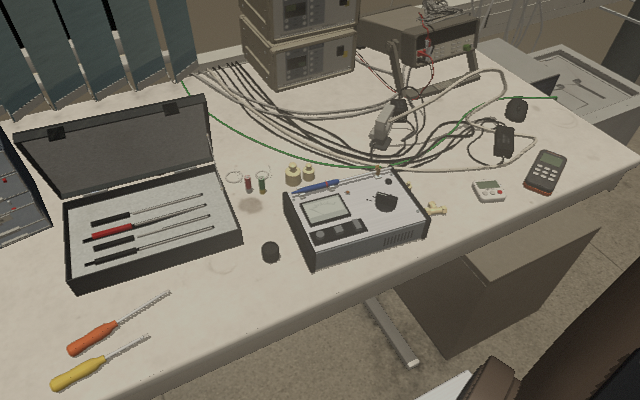

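The top view shows the test set at about (297–422, 153–243), the keys in a black plate near (312, 334, 350; 220) and the knob near (388, 209). The loupe is at (272, 201), the tee at (438, 218), and the weight at (430, 183). The scene view agrees: knob at (385, 201), keys near (338, 231).

```bash
cat > h.py <<'E'
from bench import *
import cv2,numpy as np
from scipy.spatial.transform import Rotation as R
def cam(n,s=None):
    c=camera_params(n);K=np.array([[c['fx'],0,c['cx']],[0,c['fy'],c['cy']],[0,0,1]])
    if n!='wrist':
        Rm=cv2.Rodrigues(c['rvec'])[0];return K,Rm.T,-Rm.T@c['tvec']
    Rt=R.from_quat(s['ee_rot'],scalar_first=True).as_matrix();T=c['T_tool_cam']
    return K,Rt@T[:3,:3],Rt@T[:3,3]+s['tool_pos']
def ray(C,uv):
    K,Rm,o=C;return o,Rm@np.linalg.inv(K)@[uv[0],uv[1],1]
def plane(C,uv,z):
    o,d=ray(C,uv);return o+d*(z-o[2])/d[2]
def dep(C,uv,D):
    o,d=ray(C,uv);return o+d*D[int(round(uv[1])),int(round(uv[0]))]
def two(C1,a,C2,b):
    o,d=ray(C1,a);p,e=ray(C2,b);t=np.linalg.lstsq(np.c_[d,-e],p-o,rcond=None)[0]
    x,y=o+d*t[0],p+e*t[1];return (x+y)/2,np.linalg.norm(x-y)
E
python3 - <<'E'
from h import *
C=cam("top");im=cv2.imread("pics/top0.png");D=np.load("pics/top0.npy")
K,Rm,o=C
v,u=np.mgrid[0:400,0:640]
P=o+np.einsum('ij,hwj->hwi',Rm@np.linalg.inv(K),np.dstack([u,v,np.ones_like(u)]))*D[...,None]
m=((P[...,2]>.058)&(P[...,2]<.09)&(u>280)&(u<440)&(v>140)&(v<255)).astype(np.uint8)
m=cv2.morphologyEx(m,cv2.MORPH_OPEN,np.ones((3,3)))
c=max(cv2.findContours(m,0,2)[0],key=cv2.contourArea)
W=np.array([plane(C,q[0],.068)[:2] for q in c],np.float32)
r=cv2.minAreaRect(W);print(r,np.median(P[...,2][m>0]));print(cv2.boxPoints(r))
g=im.max(2); 
S=cam("scene")
print('knob',plane(C,(388,209),.09),two(C,(388,208.5),S,(385,200)))
cr=lambda i,x,y,w,h,k:cv2.resize(i[y:y+h,x:x+w],None,fx=k,fy=k,interpolation=2)
a=cr(im,290,145,140,105,5.0);cv2.imwrite("pics/c1.png",cv2.convertScaleAbs(a,alpha=1.5))
cv2.imwrite("pics/c2.png",cv2.convertScaleAbs(cr(cv2.imread("pics/scene0.png"),280,165,155,110,5),alpha=1.5))
E
```

```text
((0.5187873840332031, -0.14374032616615295), (0.2705744206905365, 0.18002822995185852), 83.65190887451172) 0.06955117230542085
[[ 0.4143667  -0.2682453 ]
 [ 0.5932911  -0.28815076]
 [ 0.62320805 -0.01923534]
 [ 0.44428366  0.00067011]]
knob [ 0.4911025  -0.20439999  0.09      ] (array([ 0.49467154, -0.20454765,  0.07708989]), np.float64(0.004776665180821788))
```

View pics/c1.png

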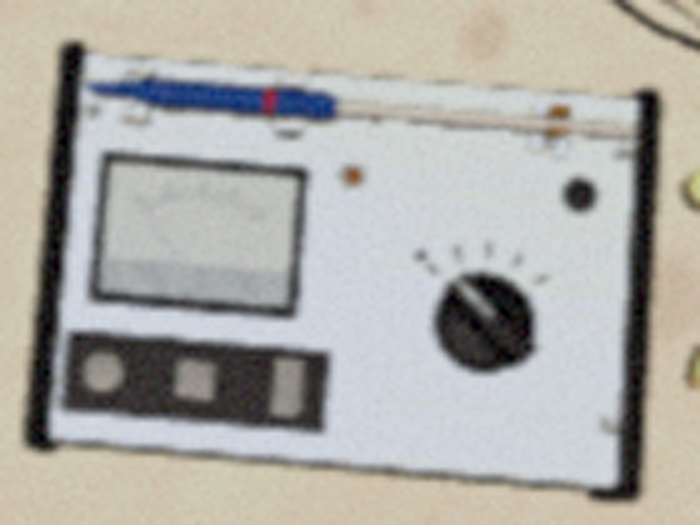

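View pics/c2.png

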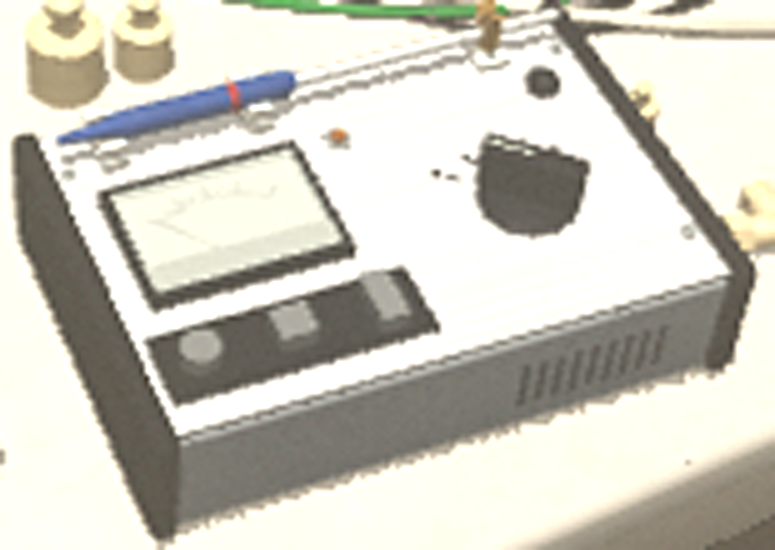

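Crop 1 shows the keys at (103,372), (196,380), (287,387), the knob skirt centre near (483,322), and the pointer toward the upper left at the dotted line. Crop 2 shows the keys at (200,346), (296,320), (388,296).

Run:
```python
from h import *
C=cam("top");S=cam("scene");D=np.load("pics/top0.npy")
f=lambda p,x,y:(p[0]/5-.4+x,p[1]/5-.4+y)
k1=[(103,372),(196,380),(287,387)];k2=[(200,346),(296,320),(388,296)]
yaw=-.111;c,s=np.cos(yaw),np.sin(yaw);Rz=np.array([[c,-s],[s,c]])
for a,b,l in zip(k1,k2,[(-.056,.102),(-.056,.062),(-.056,.022)]):
    a=f(a,290,145);b=f(b,280,165)
    x,g=two(C,a,S,b);P=plane(C,a,.08);print(x,g,P[:2],plane(S,b,.08)[:2],dep(C,a,D)[2],'origin',P[:2]-Rz@l)
P=plane(C,f((483,322),290,145),.0735);print(P,'origin',P[:2]-Rz@[-.02,-.062])
a=plane(C,f((462,287),290,145),.096);b=plane(C,f((533,351),290,145),.096);print(a,b,(a+b)/2,np.arctan2(*(a-b)[1::-1]))
for q in[(58,440),(622,490),(640,100),(84,50)]:print(plane(C,f(q,290,145),.069))
```

```text
[ 0.4758547  -0.03596079  0.07626498] 0.002406470477531278 [ 0.47494045 -0.03710596] [ 0.4739173  -0.03350543] 0.07967730700998155 origin [ 0.51929705 -0.14468148]
[ 0.47109146 -0.0765726   0.07586296] 0.0016199269881341913 [ 0.47038573 -0.07720572] [ 0.46864815 -0.07401704] 0.07984063999616453 origin [ 0.51917322 -0.14502741]
[ 0.46672713 -0.11645558  0.07456253] 0.0004797733116718119 [ 0.46629601 -0.11636172] [ 0.46306954 -0.11344285] 0.08089746961462108 origin [ 0.51951439 -0.14442957]
[ 0.49258745 -0.20308517  0.0735    ] origin [ 0.51933224 -0.14368218]
[ 0.50588489 -0.19145487  0.096     ] [ 0.47781161 -0.22017087  0.096     ] [ 0.49184825 -0.20581287  0.096     ] 0.7967154913199112
[ 0.44655174 -0.01636601  0.069     ]
[ 0.41844165 -0.2602231   0.069     ]
[ 0.58990642 -0.27825064  0.069     ]
[ 0.61998716 -0.03145833  0.069     ]
```

Call:
{"method": "apply_moves", "body": {"plan": [0,0,0,0,0,-0.143,0,0,0,0,0,0,-0.143,0,0,0,0,0,0,-0.143,0,0,0,0,0,0,0,0,0,0,0,0,0,0,0], "force": 20}}

```text
time: 0.72
tool_pos: [0.1845, -0.597, 0.2375]
ee_rot: [-0.0, 0.935, 0.355, 0.0]
force: [-0.6, 0.2, 0.1]
width: 0.0466
finger_force: 0.0
```

```bash
cat >> h.py <<'E'
def off(p,s=None):
    s=s or observe();Rt=R.from_quat(s['ee_rot'],scalar_first=True)
    return np.round(Rt.inv().apply(np.array(p)-s['tool_pos'])*1e3,1)
def pose():
    s=observe();m=R.from_quat(s['ee_rot'],scalar_first=True).as_matrix()
    print('t',s['time'],'p',np.round(s['tool_pos'],4),'yawY',np.round(np.degrees(np.arctan2(m[1,1],m[0,1])),2),'z',np.round(m[:,2],3),'F',np.round(s['force'],2),'T',np.round(s['torque'],2),'w',s['width'],s['finger_force'],'j',np.round(s['joints'],2));return s
E
python3 -c "
from h import *
s=pose();print(off([.46,-.09,.237],s))"
```

```text
t 0.725 p [ 0.1845 -0.597   0.2375] yawY -48.44 z [-0.  0. -1.] F [-0.57  0.16  0.14] T [-0.03  0.02  0.01] w 0.046592859798518 0.0 j [ 1.23  0.44 -0.07  1.57  0.03  1.14  0.31]
[ 542.6 -196.6    0.7]
```

Call:
{"method": "apply_moves", "body": {"plan": [50,-18,0,0,0,0,0,50,-18,0,0,0,0,0,50,-18,0,0,0,0,0,50,-18,0,0,0,0,0,50,-18,0,0,0,0,0]}}

```text
time: 1.35
tool_pos: [0.3119, -0.3619, 0.2379]
ee_rot: [0.0, 0.935, 0.355, 0.0]
force: [0.6, -0.3, -0.1]
width: 0.0012
finger_force: 0.0
```

Call:
{"method": "apply_moves", "body": {"plan": [50,-18,0,0,0,0,0,50,-18,0,0,0,0,0,50,-18,0,0,0,0,0,50,-18,0,0,0,0,0,40,-16,0,0,0,0,0]}}

```text
time: 1.98
tool_pos: [0.4325, -0.136, 0.238]
ee_rot: [0.0, 0.935, 0.356, 0.0]
force: [-0.2, -0.4, -0.2]
width: 0.0005
finger_force: 0.0
```

Call:
{"method": "apply_moves", "body": {"plan": [0,0,0,0,0,0,0,0,0,0,0,0,0,0,0,0,0,0,0,0,0,0,0,0,0,0,0,0,0,0,0,0,0,0,0]}}

```text
time: 2.6
tool_pos: [0.4314, -0.1386, 0.2377]
ee_rot: [0.0, 0.935, 0.356, -0.0]
force: [0.2, -1.0, 0.6]
width: 0.0005
finger_force: 0.0
```

Run:
```python
from h import *
s=pose();im,D=get_image("wrist");cv2.imwrite("pics/w1.png",im);np.save("pics/w1.npy",D)
np.savez("pics/s1.npz",**{k:np.array(v) for k,v in s.items()})
```

```text
t 2.6 p [ 0.4314 -0.1386  0.2377] yawY -48.32 z [-0. -0. -1.] F [ 0.17 -1.    0.6 ] T [ 0.   -0.03  0.02] w 0.0004956034760934134 0.0 j [ 0.52  0.18 -0.38  1.95  0.08  1.03 -0.74]
```

View pics/w1.png

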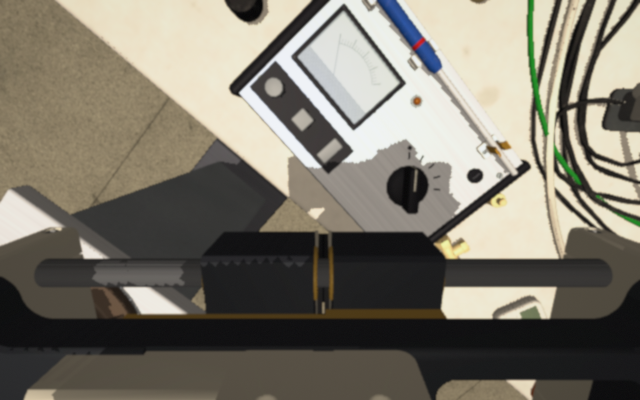

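The wrist view shows the keys at (274,87), (302,119), (329,151). The knob bar runs roughly (410,168)–(413,210), almost straight up the image, so the tool yaw nearly matches the bar.

Run:
```python
from h import *
s=np.load("pics/s1.npz");W=cam("wrist",s);im=cv2.imread("pics/w1.png");D=np.load("pics/w1.npy")
C=cam("top");f=lambda p:(p[0]/5-.4+290,p[1]/5-.4+145)
g=cv2.cvtColor(im,cv2.COLOR_BGR2GRAY)
pts=[]
for a,t,l in zip([(274,87),(302,119),(329,151)],[(103,372),(196,380),(287,387)],[(-.056,.102),(-.056,.062),(-.056,.022)]):
    m=np.zeros_like(g);x,y=a;m[y-14:y+15,x-14:x+15]=(g[y-14:y+15,x-14:x+15]>95)
    n,lab,st,ce=cv2.connectedComponentsWithStats(m,connectivity=4);k=lab[y,x];uv=ce[k]
    P=plane(W,uv,.08);pts.append(P);X,gap=two(W,uv,C,f(t))
    print(uv,st[k],P,'two',X.round(4),gap.round(4),'depth',dep(W,uv,D).round(4))
m=((g<70)).astype(np.uint8);n,lab,st,ce=cv2.connectedComponentsWithStats(m);k=lab[190,400];print(st[k],ce[k])
for uv in[(412,168),(412,210),(411,189)]:print(plane(W,uv,.096),dep(W,uv,D))
d=pts[0]-pts[2];yaw=np.arctan2(-d[0],d[1]);print('yaw',yaw,np.linalg.norm(d))
Rz=R.from_euler('z',yaw).as_matrix()[:2,:2]
for p,l in zip(pts,[(-.056,.102),(-.056,.062),(-.056,.022)]):print(p[:2]-Rz@l)
# pixels of bar top by depth height
K,Rm,o=W;v,u=np.mgrid[0:400,0:640]
P=o+np.einsum('ij,hwj->hwi',Rm@np.linalg.inv(K),np.dstack([u,v,np.ones_like(u)]))*D[...,None]
mm=(P[...,2]>.088)&(P[...,2]<.106)&(u>375)&(u<440)&(v>150)&(v<225)
Q=P[mm];print(mm.sum(),np.median(Q[:,2]));r=cv2.minAreaRect(Q[:,:2].astype(np.float32));print(r,cv2.boxPoints(r))
```

```text
[273.183391    86.66782007] [264  77  19  20 289] [ 0.47555555 -0.03526197  0.08      ] two [ 0.4751 -0.0371  0.0876] 0.0014 depth [ 0.4755 -0.0351  0.0792]
[301.71523179 119.22516556] [291 108  22  23 302] [ 0.47100268 -0.07467374  0.08      ] two [ 0.4706 -0.0762  0.0886] 0.0024 depth [ 0.471  -0.0747  0.0796]
[329.10397554 150.12844037] [317 138  25  25 327] [ 0.46665688 -0.11427295  0.08      ] two [ 0.4665 -0.1157  0.0733] 0.002 depth [ 0.4666 -0.1143  0.0789]
[ 387  166   41   47 1340] [406.96119403 187.85074627]
[ 0.50755611 -0.18354206  0.096     ] [ 0.50774821 -0.1842118   0.09387192]
[ 0.47848027 -0.21361138  0.096     ] [ 0.47845859 -0.2144546   0.09398858]
[ 0.492633   -0.19758084  0.096     ] [ 0.49266969 -0.19792806  0.09504481]
yaw -0.11215324326639062 0.07951051138791186
[ 0.51978807 -0.14288857]
[ 0.51971192 -0.14255165]
[ 0.51984285 -0.14240216]
608 0.09446392030427683
((0.49305829405784607, -0.20092272758483887), (0.045406442135572433, 0.012659437954425812), 41.186073303222656) [[ 0.47180426 -0.21110936]
 [ 0.48014057 -0.22063653]
 [ 0.5143123  -0.1907361 ]
 [ 0.505976   -0.18120892]]
```

Run:
```python
from h import *
s=pose();print(off([.475,-.0362,.105],s))
Rt=R.from_quat(s['ee_rot'],scalar_first=True)
print(Rt.inv().apply([-.0045,-.0395,0]),Rt.inv().apply(np.array([.493,-.2015,0])-[.4665,-.115,0]))
```

```text
t 2.65 p [ 0.4314 -0.1384  0.2377] yawY -48.3 z [ 0. -0. -1.] F [-1.   -1.36  0.55] T [-0.   -0.03  0.01] w 0.0003699293314942641 0.0 j [ 0.52  0.18 -0.38  1.95  0.08  1.03 -0.74]
[100.5 -47.4 132.7]
[-2.96375062e-02  2.64975133e-02  3.94870449e-06] [-3.77597262e-02  8.22113313e-02  8.99332803e-06]
```

Call:
{"method": "apply_moves", "body": {"plan": [34,-16,20,0,0,0,0,33,-16,37,0,0,0,0,33,-16,38,0,0,0,0,0,0,38,0,0,0,0,0,0,0,0,0,0,0]}}

```text
time: 3.28
tool_pos: [0.4723, -0.0355, 0.1028]
ee_rot: [-0.001, 0.934, 0.357, -0.002]
force: [-0.5, -0.3, -1.0]
width: 0.0004
finger_force: 0.0
```

Call:
{"method": "apply_moves", "body": {"plan": [0,0,0,0,0,0,0,0,0,10,0,0,0,0,0,0,5,0,0,0,0,0,0,3,0,0,0,0,0,0,0,0,0,0,0]}}

```text
time: 3.9
tool_pos: [0.4746, -0.0361, 0.0869]
ee_rot: [0.0, 0.934, 0.356, 0.0]
force: [1.0, -2.5, 3.1]
width: 0.0005
finger_force: 1.7
```

```bash
python3 -c "
from h import *
pose()"
```

```text
t 3.9 p [ 0.4746 -0.0361  0.0869] yawY -48.27 z [ 0.001 -0.    -1.   ] F [ 0.95 -2.49  3.14] T [-0.6  -0.15  0.04] w 0.0004826128952676921 1.7044262035778956 j [ 0.27  0.43 -0.39  2.07  0.25  0.69 -1.13]
```

Call:
{"method": "apply_moves", "body": {"plan": [0,0,2,0,0,0,0,0,0,1,0,0,0,0,0,0,0,0,0,0,0,0,0,0,0,0,0,0,0,0,0,0,0,0,0]}}

```text
time: 4.53
tool_pos: [0.4747, -0.0361, 0.0856]
ee_rot: [0.001, 0.934, 0.356, 0.0]
force: [-6.8, -2.5, 28.7]
width: 0.0003
finger_force: 14.6
```

Call:
{"method": "apply_moves", "body": {"plan": [0,0,-20,0,0,0,0,0,0,0,0,0,0,0,-29.6,26.5,0,0,0,0,0,0,0,0,0,0,0,0,0,0,0,0,0,0,0]}}

```text
time: 5.15
tool_pos: [0.4694, -0.0748, 0.1032]
ee_rot: [-0.0, 0.934, 0.356, -0.0]
force: [0.5, -0.5, 0.5]
width: 0.0003
finger_force: 0.0
```

Call:
{"method": "apply_moves", "body": {"plan": [0,0,11,0,0,0,0,0,0,6,0,0,0,0,0,0,2.5,0,0,0,0,0,0,0,0,0,0,0,0,0,0,0,0,0,0]}}

```text
time: 5.78
tool_pos: [0.47, -0.0743, 0.0855]
ee_rot: [0.0, 0.934, 0.357, 0.0]
force: [-7.0, 2.1, 31.1]
width: 0.0003
finger_force: 15.0
```

```bash
python3 -c "
from h import *
pose()"
```

```text
t 5.775 p [ 0.47   -0.0743  0.0855] yawY -48.18 z [ 0.001 -0.    -1.   ] F [-7.03  2.13 31.12] T [ 0.31  1.85 -0.02] w 0.00026745530713496394 15.037107984535396 j [ 0.34  0.43 -0.38  2.07  0.25  0.68 -1.05]
```

Call:
{"method": "apply_moves", "body": {"plan": [0,0,-20,0,0,0,0,0,0,0,0,0,0,0,-29.6,26.5,0,0,0,0,0,0,0,0,0,0,0,0,0,0,0,0,0,0,0]}}

```text
time: 6.4
tool_pos: [0.465, -0.1142, 0.1035]
ee_rot: [-0.0, 0.934, 0.356, -0.0]
force: [0.3, -0.0, -0.2]
width: 0.0003
finger_force: 0.0
```

Call:
{"method": "apply_moves", "body": {"plan": [0,0,11,0,0,0,0,0,0,6,0,0,0,0,0,0,2.5,0,0,0,0,0,0,0,0,0,0,0,0,0,0,0,0,0,0]}}

```text
time: 7.02
tool_pos: [0.4655, -0.1138, 0.0857]
ee_rot: [0.0, 0.934, 0.357, 0.0]
force: [-6.1, 2.2, 23.4]
width: 0.0003
finger_force: 11.9
```

```bash
python3 -c "
from h import *
pose()"
```

```text
t 7.025 p [ 0.4655 -0.1138  0.0857] yawY -48.19 z [ 0. -0. -1.] F [-6.09  2.19 23.4 ] T [0.49 1.51 0.04] w 0.0003483048075204106 11.923698345199227 j [ 0.42  0.43 -0.38  2.07  0.25  0.69 -0.96]
```

Call:
{"method": "apply_moves", "body": {"plan": [0,0,-30,0,0,0,50,0,0,-30,0,0,0,50,0,0,0,0,0,0,50,0,0,0,0,0,0,50,0,0,0,0,0,0,50]}}

```text
time: 7.65
tool_pos: [0.4646, -0.1144, 0.1436]
ee_rot: [-0.001, 0.934, 0.356, -0.001]
force: [-0.2, -0.6, -0.1]
width: 0.0459
finger_force: 0.0
```

Run:
```python
from h import *
s=pose();W=cam("wrist",s);im,D=get_image("wrist");cv2.imwrite("pics/w2.png",im)
K,Rm,o=W;v,u=np.mgrid[0:400,0:640]
P=o+np.einsum('ij,hwj->hwi',Rm@np.linalg.inv(K),np.dstack([u,v,np.ones_like(u)]))*D[...,None]
mm=(P[...,2]>.086)&(P[...,2]<.106)&(np.hypot(P[...,0]-.493,P[...,1]+.2015)<.03)
Q=P[mm];print(mm.sum(),np.median(Q[:,2]));r=cv2.minAreaRect(Q[:,:2].astype(np.float32));print(r,off([.493,-.2015,.145],s),off([*r[0],.145],s))
```

```text
t 7.65 p [ 0.4646 -0.1144  0.1436] yawY -48.23 z [-0.002  0.    -1.   ] F [-0.16 -0.62 -0.06] T [-0.07 -0.   -0.07] w 0.0458754308304974 0.0 j [ 0.46  0.35 -0.41  2.01  0.19  0.82 -0.9 ]
0 nan
((0.0, 0.0), (0.0, 0.0), 0.0) [-36.8  83.8  -1.5] [-270.3 -394.8   -0.4]
  return _methods._mean(a, axis=axis, dtype=dtype,
  ret = ret.dtype.type(ret / rcount)
```

View pics/w2.png

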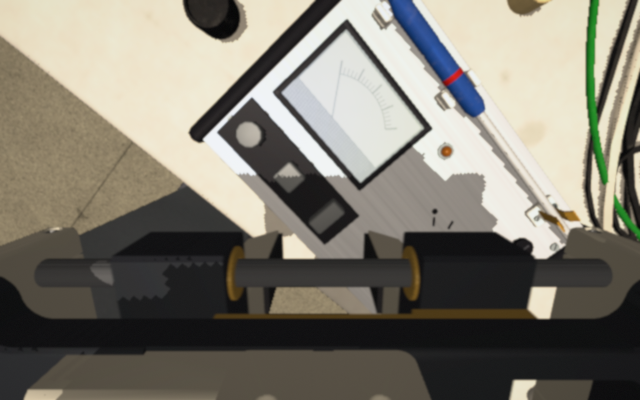

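The keys are up at (249,134), (289,177), (327,215); the knob is now hidden under the gripper.

Call:
{"method": "apply_moves", "body": {"plan": [-12,28,0,0,0,0,50,-12,28,0,0,0,0,50,-13,28,0,0,0,0,50,0,0,0,0,0,0,50,0,0,0,0,0,0,50]}}

```text
time: 8.32
tool_pos: [0.4932, -0.2011, 0.144]
ee_rot: [-0.001, 0.934, 0.356, -0.0]
force: [1.0, 0.3, 0.5]
width: 0.0498
finger_force: 0.0
```

```bash
python3 -c "
from h import *
s=pose();print(off([.493,-.2015,.0875],s))"
```

```text
t 8.325 p [ 0.4932 -0.2011  0.144 ] yawY -48.23 z [-0.001  0.001 -1.   ] F [0.99 0.27 0.49] T [ 0.01 -0.02  0.03] w 0.049847855291082675 0.0 j [ 0.57  0.42 -0.38  1.89  0.2   0.87 -0.74]
[-0.4  0.2 56.5]
```

Call:
{"method": "apply_moves", "body": {"plan": [0,0,20,0,0,0,50,0,0,20,0,0,0,50,0,0,10,0,0,0,50,0,0,6,0,0,0,50,0,0,0,0,0,0,50]}}

```text
time: 8.95
tool_pos: [0.4937, -0.2016, 0.0887]
ee_rot: [-0.0, 0.934, 0.357, -0.0]
force: [1.1, 0.2, 0.2]
width: 0.0497
finger_force: 0.0
```

Call:
{"method": "apply_moves", "body": {"plan": [0,0,0,0,0,0,25,0,0,0,0,0,0,0,0,0,0,0,0,0,0,0,0,0,0,0,0,0,0,0,0,0,0,0,0], "force": 15}}

```text
time: 9.57
tool_pos: [0.494, -0.2023, 0.0889]
ee_rot: [0.0, 0.934, 0.356, 0.0]
force: [1.9, -1.5, -0.6]
width: 0.0117
finger_force: 15.0
```

Call:
{"method": "apply_moves", "body": {"plan": [0,0,0,0,0,0,0,0,0,0,0,0,0,0,0,0,0,0,0,0,0,0,0,0,0,0,0,0,0,0,0,0,0,0,0], "force": 50}}

```text
time: 10.2
tool_pos: [0.494, -0.2023, 0.0889]
ee_rot: [0.0, 0.934, 0.356, 0.0]
force: [2.5, -3.9, 0.5]
width: 0.0119
finger_force: 50.0
```

```bash
python3 -c "
from h import *
s=pose();print(off([.493,-.2015,.0875],s), R.from_quat(s['ee_rot'],scalar_first=True).inv().apply(s['force']))"
```

```text
t 10.2 p [ 0.494  -0.2023  0.0889] yawY -48.26 z [ 0.001 -0.    -1.   ] F [ 2.47 -3.86  0.54] T [-0.94 -0.67 -0.08] w 0.011859118476026475 50.00032424926758 j [ 0.55  0.49 -0.35  1.94  0.24  0.75 -0.78]
[-0.2 -1.3  1.4] [-0.72935866  4.52374715 -0.5328432 ]
```

Call:
{"method": "apply_moves", "body": {"plan": [0,0,0,0,0,0.14,0,0,0,0,0,0,0.14,0,0,0,0,0,0,0.14,0,0,0,0,0,0,0,0,0,0,0,0,0,0,0]}}

```text
time: 10.82
tool_pos: [0.4941, -0.2025, 0.0889]
ee_rot: [0.001, 0.988, 0.154, 0.0]
force: [2.5, -5.7, -1.0]
width: 0.0115
finger_force: 50.0
```

Run:
```python
from h import *
s=pose();print(R.from_quat(s['ee_rot'],scalar_first=True).inv().apply(s['force']))
im,D=get_image("wrist");cv2.imwrite("pics/w3.png",im[:240])
```

```text
t 10.825 p [ 0.4941 -0.2025  0.0889] yawY -72.31 z [ 0.001 -0.001 -1.   ] F [ 2.49 -5.69 -1.02] T [-1.13 -0.76  0.21] w 0.01153636401145355 50.01893162727356 j [ 0.47  0.48 -0.24  1.94  0.17  0.74 -1.13]
[0.63986841 6.17475056 1.03181539]
```

View pics/w3.png

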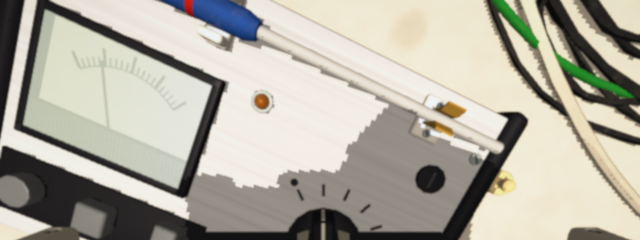

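The wrist view shows the knob pointing at the second dial line (323,188), which is the first click. The needle has also moved up to about (104,60).

Call:
{"method": "apply_moves", "body": {"plan": [0,0,0,0,0,0,0,0,0,0,0,0,0,0,0,0,0,0,0,0,0,0,0,0,0,0,0,0,0,0,0,0,0,0,0]}}

```text
time: 11.5
tool_pos: [0.4941, -0.2025, 0.0889]
ee_rot: [0.0, 0.988, 0.154, 0.0]
force: [4.3, -5.3, -0.3]
width: 0.0116
finger_force: 50.0
```

Call:
{"method": "apply_moves", "body": {"plan": [0,0,0,0,0,0,0,0,0,0,0,0,0.14,0,0,0,0,0,0,0.14,0,0,0,0,0,0,0.14,0,0,0,0,0,0,0,0]}}

```text
time: 12.12
tool_pos: [0.4942, -0.2028, 0.0889]
ee_rot: [0.001, 0.998, -0.057, 0.001]
force: [3.8, -6.3, -1.7]
width: 0.0114
finger_force: 50.0
```

```bash
python3 -c "
from h import *
s=pose()"
```

```text
t 12.125 p [ 0.4942 -0.2028  0.0889] yawY -96.5 z [ 0.001 -0.001 -1.   ] F [ 3.77 -6.3  -1.68] T [-1.3  -0.7   0.18] w 0.011391039597273856 50.02215027809143 j [ 0.38  0.47 -0.13  1.95  0.09  0.72 -1.48]
```

Yaw is 48.2° from off, the second click. I'll rest there and then go on.

Call:
{"method": "apply_moves", "body": {"plan": [0,0,0,0,0,0,0,0,0,0,0,0,0,0,0,0,0,0,0,0,0,0,0,0,0,0,0,0,0,0,0,0,0,0,0]}}

```text
time: 12.75
tool_pos: [0.4942, -0.2028, 0.0889]
ee_rot: [0.001, 0.998, -0.056, 0.001]
force: [3.6, -6.4, -1.0]
width: 0.0111
finger_force: 50.0
```

Call:
{"method": "apply_moves", "body": {"plan": [0,0,0,0,0,0,0,0,0,0,0,0,0,0,0,0,0,0,0,0.14,0,0,0,0,0,0,0.14,0,0,0,0,0,0,0.14,0]}}

```text
time: 13.38
tool_pos: [0.4941, -0.203, 0.0889]
ee_rot: [0.001, 0.964, -0.265, 0.001]
force: [3.1, -7.3, -2.5]
width: 0.0115
finger_force: 50.0
```

Call:
{"method": "apply_moves", "body": {"plan": [0,0,0,0,0,0,0,0,0,0,0,0,0,0,0,0,0,0,0,0,0,0,0,0,0,0,0,0,0,0,0,0,0,0,0]}}

```text
time: 14.0
tool_pos: [0.4941, -0.203, 0.0889]
ee_rot: [0.001, 0.965, -0.263, 0.001]
force: [3.2, -6.2, -0.9]
width: 0.0119
finger_force: 50.0
```

Run:
```python
from h import *
s=pose()
im,D=get_image("wrist");cv2.imwrite("pics/w4.png",im[:260])
```

```text
t 14.0 p [ 0.4941 -0.203   0.0889] yawY -120.47 z [ 0.001 -0.001 -1.   ] F [ 3.23 -6.18 -0.89] T [-1.36 -0.61  0.18] w 0.01194669719738575 50.021034479141235 j [ 0.3   0.46 -0.02  1.96  0.01  0.72 -1.83]
```

View pics/w4.png

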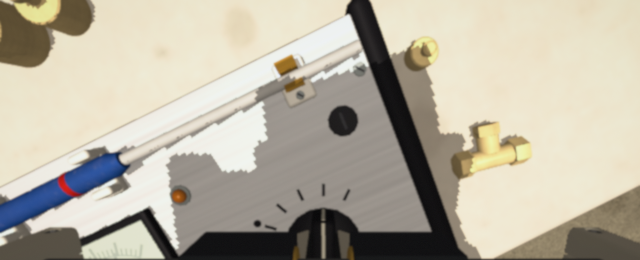

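The pointer is at the fourth line (323,188), which is the third click, with one line (347,194) left beyond it. The tee and the weight are where they were, and the grip is steady.

```bash
python3 -c "
from bench import *
print(close_job())"
```

```text
the job is handed in; nothing more can be done
None
```

The job is handed in: I pressed the three keys fully down and released them left to right, rested about a second at clicks one and two, and finished holding the knob at the third click, at about 14 s of the 70 s allowed.

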